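Lock the lens-edge polisher on

TASK

Lock on the polisher, the bench-held hand tool with the cream felt wheel, so that it runs hands-free: squeeze its red trigger fully down, and only then, with the trigger kept down, press the yellow lock-on button beside it sideways all the way in; ease off the trigger with the button still pressed so that the lock holds it, and let go. Do not squeeze the trigger of the other tool, the one with the drill bit.

Things in the scene. Friction and masses are not known exactly. Their poses are not given: they have to be found in the camera images.
- polisher_trigger_top (a point): centre of the flat top of the polisher's red trigger, 60 mm long (x) by 40 wide (y); moves with it. The polisher: white hand tool, 60 mm thick, 290 long, trigger up in a bench cradle, cream felt wheel at its nose. x: level, to the nose; y: level, to the lock-on button; z: up. Top 94 mm above the table when released; goes straight down 14 mm to a hard stop; spring 5 to 9 N.
- polisher_lock_face (a point): centre of the face of the yellow lock-on button, 26 mm long (x), 22 high, 78 to 100 mm above the table; same axes. It sticks 10 mm out of the white cheek (top 104 mm) along the trigger's +y side, its face towards the trigger, 26 mm from the trigger's middle. Pushed towards +y, 8 mm. Shut fingertips holding the trigger down at its middle can slide to +y and push it in with their side.
- polisher_trigger (a joint): polisher's trigger, in m: 0 released, 0.014 fully down. Springs back when let go, but once the lock has caught it rises only to about 0.009 and stays. Squeezing fully again unlocks.
- polisher_lock (a joint): polisher's lock-on button, in m: 0 out, 0.008 fully in; spring 0.8 to 1.5 N. Blocked after 1 to 3 mm unless the trigger is at least 0.011 down. Let go with the trigger held right down, it springs out again; if the trigger is eased up while the button is still in, the rising trigger catches it and both stay.
- drill_trigger_top (a point): centre of the top of the red trigger of the other tool, the drill: same tool and cradle, same sizes and axes as the polisher, but with a thin steel drill bit at its nose. A bystander.
- drill_trigger (a joint): the drill's trigger, in m: 0 released, 0.014 fully down; to be left released.

How it is judged:
On the way, in this order (a step that is already met when the one before it is completed fails the run):
1. the polisher's trigger is squeezed at least 11 mm, with the lock-on button still out (less than 3.5 mm in) (value of joint polisher_trigger above 0.011 m and value of joint polisher_lock below 0.0035 m), for 0.1 s.
2. the lock-on button is pressed in at least 6 mm with the trigger held down at least 8 mm (value of joint polisher_lock above 0.006 m and value of joint polisher_trigger above 0.008 m), for 0.1 s.
At the end, for the whole second after the job is handed in: the polisher's trigger, let go, is held by its lock between 6.5 and 11.2 mm down, its lock-on button is caught at least 4.5 mm in, and the drill's trigger is released (less than 3 mm down) (value of joint polisher_trigger between 0.0065 and 0.0112 m and value of joint polisher_lock above 0.0045 m and value of joint drill_trigger below 0.003 m); the robot touches nothing.
It fails at once if the drill's trigger is squeezed (more than 6 mm) (value of joint drill_trigger above 0.006 m).
It also fails if it takes over 35 s, if anything falls off the work surface, if the arm or the gripper's body presses on something with over 40 N, if the wrist force passes 120 N, or if a joint passes its speed limit or range.

ROBOT

A 7-joint arm with a two-finger parallel gripper is mounted at the origin on the work surface. World frame = base frame: x ahead of the robot, y to its left, z up, the work surface at z = 0. Lengths are in m, angles in rad, forces in N, time in s.
With the tool pointing down it reaches from about 0.4 to 0.85 m from the base axis. Payload 4.5 kg.
Tool frame: the origin (TCP) lies between the finger pads; the fingertips stand robot.tips_ahead ahead of it and the grasp point (between the pads) lies 3 mm ahead of it (robot.tips_ahead is the distance from the TCP to the fingertips, in m); z points along the fingers, y is the direction in which the jaws open and shut (so a half turn about z gives the same grasp; the last joint's range is limited). The gripper opens to 85 mm and grips with 20 to 120 N. Pads are 22 mm wide; open, the fingers measure 114 mm over their backs; the gripper's body (76 mm by 85 mm) begins 54 mm behind the grasp point. The pads swing forward as they close: fully open they stand 13 mm farther back than shut.
Start: joints at [1.167, 0.689, -0.195, 1.565, 0.157, 0.902, -0.215], TCP at [0.265, -0.566, 0.253] pointing down, gripper open.
Joint ranges: [-3.01, 3.01], [-0.46, 2.08], [-1.47, 1.51], [0.13, 2.56], [-1, 4.14], [0.04, 2.09], [-2.66, 2.66]. Speed limits (rad/s): [2.57, 2.57, 3.14, 3.14, 3.14, 3.14, 3.14].

INTERFACE

Orientations are given as a unit quaternion [w, x, y, z].
In Python, from rig import robot, eyes gives the robot as it stands.
- The arm moves only by the shell command python3 -m handwheel 'ROWS'. ROWS is JSON, a list of rows, each a list of 7 numbers: the opening, from -1 (shut) to 1 (fully open), then the shift along the tool's x, y, z each as a share of 0.8 m, from -1 to 1, then the turn, a rotation vector about the tool's x, y, z each as a share of 120 degrees, from -1 to 1. A call has 1 to 12 rows; each row shifts and turns the commanded pose from where the row before left it, along the tool's axes as they then stand; what a row does not reach is not made up. A row lasts 1/12 s, in which the tool goes at most 41.7 mm and 7.16 degrees, less where a joint would pass 70% of its speed; a pose out of reach is approached as far as the arm can. A call with a number of a shift or a turn outside -1 to 1 is refused whole. A call with a gripper value outside its range is refused whole. The fingers move at their own pace and stop on an object; the grip force is fixed at half the most. Time passes only in rows, so rows that do not move let the fingers close. It gives the time, the measured TCP pose, the force and the opening at its end, in the units of the state.
- robot.get_obs(): the state, without advancing time (a new reading comes with each control period).
- eyes.capture(name): name is "side" or "top" or "wrist"; returns a dict with "pixels" (420x560x3 uint8, red, green, blue), "vertical_fov" (degrees; the focal length in pixels is half the picture's height over the tangent of half this angle, whatever the lens; pixels are square), "cx", "cy" (the principal point, pixels), "xyz" and "attitude" of the camera in the world. Camera axes: x right, y up, looking along -z (the intrinsics and any distortion apply to the point x, -y, -z); pixel columns grow to the right and rows downward; lengths in m; the calibration is good to about 2 mm. A picture is of the moment at which its call begins. There is no depth.
- robot.sign_off(): hands the job in, once; it reports no verdict.
The state is a dict: "clock": time; "joint_pos": joint angles; "joint_velocities": joint speeds; "joint_efforts": joint torques, N m; "position": TCP position; "tool_rot": TCP orientation; "wrist_force": force on the tool from outside, world axes, zero at the start; "torque": the same for the moment, N m; "width": finger opening in m.
Only numpy, scipy, OpenCV 4.12 (cv2) and the standard library are available. Lean on these libraries where they do the work, as an engineer would, in place of code of your own. Each camera call takes 0.05 s, during which the arm holds its last target. There are 200 camera calls.

## Working session

There is one attempt and no reset: what is moved stays moved. The work goes in short steps, Python scripts to look and compute and a shell command to move; the robot and the scene stay as the last step left them, time stands still between calls to the robot, and variables do not carry over. Pictures are saved under pics/ and viewed, about 8 in all and at most 12, crops included, and the job is handed in when it is done.

```bash
mkdir -p pics; ls; python3 - <<'E'
from rig import robot, eyes
import cv2
print(robot.get_obs(), robot.tips_ahead)
for n in ("top","side"):
    c=eyes.capture(n); cv2.imwrite(f"pics/{n}0.png",c["pixels"][:,:,::-1])
    print({k:v for k,v in c.items() if k!="pixels"})
E
```

```text
pics
{'clock': 0.0, 'joint_pos': array([ 1.16681943,  0.68999503, -0.19452844,  1.56638173,  0.15730409,
        0.90251992, -0.21507582]), 'joint_velocities': array([ 0.00062985,  0.00131082, -0.00121906, -0.00028104, -0.00013305,
       -0.00039946,  0.00068776]), 'joint_efforts': array([-4.17636293e-04, -5.39605236e+01, -1.26666225e+00, -1.58542246e+01,
        9.11432260e-03,  9.46939312e-03, -4.46301684e-06]), 'position': array([ 0.26464562, -0.56550346,  0.25246745]), 'tool_rot': array([-9.15143737e-04,  9.76125192e-01,  2.17206575e-01, -2.73441511e-04]), 'wrist_force': array([ 0.15474288, -0.29100334, -0.28378607]), 'torque': array([ 0.01995582, -0.00781022, -0.00489165]), 'width': 0.08536683014726086} 0.022
{'vertical_fov': 53.99333100054744, 'cx': 276.57409409494954, 'cy': 207.08248642871774, 'xyz': array([ 0.43483778, -0.01838843,  0.86928584]), 'attitude': array([ 0.70652315,  0.07212339, -0.03950163, -0.70289606])}
{'vertical_fov': 57.27645450455275, 'cx': 278.5621300595711, 'cy': 209.18995254799316, 'xyz': array([ 0.19106607, -0.41535194,  0.61901898]), 'attitude': array([ 0.85536738,  0.36210597, -0.13455512, -0.34513885])}
```

View pics/top0.png

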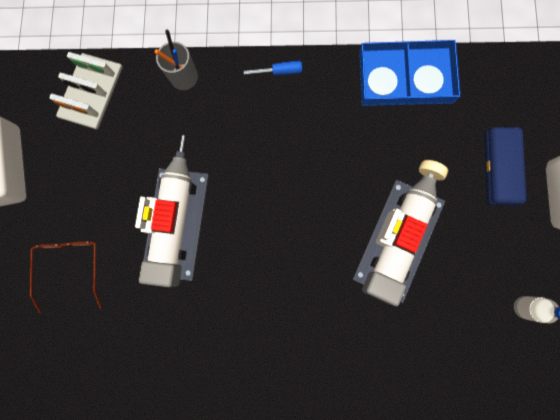

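View pics/side0.png

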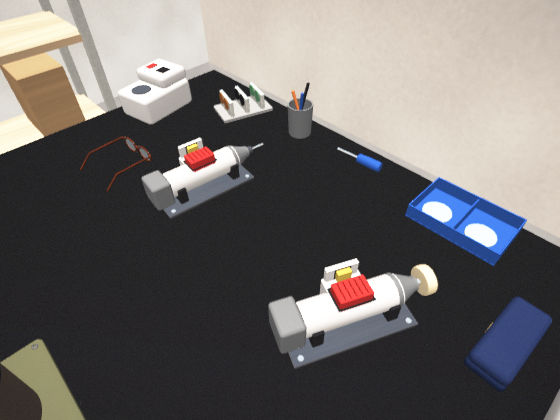

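Top view: the polisher (cream wheel at 433,170) has its red trigger near (410,234) and yellow button near (400,227). The drill is on the left, trigger near (163,216). The side view confirms this.

```bash
cat > h.py <<'E'
import numpy as np, cv2
from scipy.spatial.transform import Rotation as R
def q(a): return R.from_quat(a,scalar_first=True)
def ray(c,uv,z):
    f=210/np.tan(np.radians(c["vertical_fov"]/2)); uv=np.atleast_2d(uv)
    d=q(c["attitude"]).apply(np.c_[(uv[:,0]-c["cx"])/f,-(uv[:,1]-c["cy"])/f,-np.ones(len(uv))])
    return c["xyz"]+d*((z-c["xyz"][2])/d[:,2])[:,None]
def blob(c,kind,x0,x1,y0=0,y1=420):
    p=c["pixels"].astype(int); r,g,b=p[...,0],p[...,1],p[...,2]
    m=(r>90)&(g<70)&(b<70) if kind=="red" else (r>120)&(g>100)&(b<80)
    m[:,:x0]=0; m[:,x1:]=0; m[:y0]=0; m[y1:]=0
    n,l,s,_=cv2.connectedComponentsWithStats(m.astype(np.uint8)); k=1+s[1:,4].argmax()
    ys,xs=np.nonzero(l==k); return np.c_[xs,ys].astype(np.float32)
E
python3 - <<'E'
from h import *; from rig import eyes
for n,w in (("top",(360,460,180,300)),("side",(300,400,220,330))):
    c=eyes.capture(n)
    for k,z in (("red",.094),("yellow",.089)):
        P=ray(c,blob(c,k,*w),z)[:,:2]
        (ce,s,a)=cv2.minAreaRect((P*1000).astype(np.float32)); print(n,k,len(P),P.mean(0).round(4),np.round(ce,1),np.round(s,1),round(a,1))
c=eyes.capture("top"); print("wheel",ray(c,[[433,170]],.06),"tail",ray(c,[[385,290]],.06))
E
```

```text
top red 743 [ 0.5077 -0.2309] [ 507.6 -230.8] [43. 60.] 65.6
top yellow 65 [ 0.5222 -0.2093] [ 522.6 -209.4] [ 8.9 26.2] 65.4
side red 281 [ 0.4907 -0.2466] [ 491.6 -247.3] [37.8 67.9] 35.8
side yellow 91 [ 0.5198 -0.2082] [ 520.9 -209.1] [16.4 28.4] 50.3
wheel [[ 0.63876787 -0.29035103  0.06      ]] tail [[ 0.40409276 -0.18860473  0.06      ]]
```

Top-view results: trigger at (0.508, -0.231), size 43×60 mm against the expected 40×60, yaw -24.4° (wheel-to-tail line gives -23.5°). The button is 26 mm to +y, as specified. The side red blob was split by ribs, so I'm ignoring it. Next I shut the gripper, fly above the trigger and turn so the tool x axis points along the trigger's +y.

```bash
python3 -m handwheel '[[-1,0.045,-0.025,0,0,0,0],[-1,0.045,-0.025,0,0,0,0],[-1,0.045,-0.025,0,0,0,0],[-1,0.045,-0.025,0,0,0,0],[-1,0.045,-0.025,0,0,0,0],[-1,0.045,-0.025,0,0,0,0],[-1,0.045,-0.025,0,0,0,0],[-1,0.045,-0.025,0,0,0,0],[-1,0.045,-0.025,0,0,0,0],[-1,0.045,-0.025,0,0,0,0]]'
python3 -m handwheel '[[-1,0,0,0,0,0,-0.056],[-1,0,0,0,0,0,-0.056],[-1,0,0,0,0,0,-0.056],[-1,0,0,0,0,0,-0.056],[-1,0,0,0,0,0,-0.056],[-1,0,0,0,0,0,-0.056],[-1,0,0,0,0,0,0],[-1,0,0,0,0,0,0],[-1,0,0,0,0,0,0]]'
cat > st.py <<'E'
from h import *; from rig import robot
o=robot.get_obs(); T=q(o["tool_rot"]); t=np.array([.5077,-.2309,.094])
y=np.radians(-24.4); X=np.array([np.cos(y),np.sin(y),0]);Y=np.array([-np.sin(y),np.cos(y),0])
d=o["position"]+T.apply([0,0,robot.tips_ahead])-t
print("clock",o["clock"],"tip in trigger frame mm",np.round([d@X*1e3,d@Y*1e3,d[2]*1e3],1),"to go tool axes share",np.round(T.inv().apply(-d)/.8,4))
print("tool axes",T.as_matrix().round(3).tolist(),"F xyz",np.round([o["wrist_force"]@X,o["wrist_force"]@Y,o["wrist_force"][2]],2),"w",o["width"])
print("turn left about tool z", np.degrees(np.arctan2(*(T.inv().apply(Y)[[1,0]]))))
E
python3 st.py; python3 - <<'E'
from rig import eyes; import cv2
cv2.imwrite("pics/w1.png",eyes.capture("wrist")["pixels"][:,:,::-1])
E
```

```text
clock: 1.08
position: [0.5071, -0.2305, 0.2534]
tool_rot: [0.0, 0.976, 0.217, -0.0]
wrist_force: [0.2, -1.2, -0.6]
width: -0.0004
clock: 1.83
position: [0.5062, -0.2324, 0.2533]
tool_rot: [0.0, 0.842, 0.539, -0.0]
wrist_force: [-0.3, -0.1, 0.1]
width: 0.0
clock 1.8333 tip in trigger frame mm [ -0.8  -2.  137.3] to go tool axes share [0.0025 0.001  0.1716]
tool axes [[0.419, 0.908, -0.0], [0.908, -0.419, -0.0], [-0.0, -0.0, -1.0]] F xyz [-0.26 -0.24  0.07] w 3.597375965337462e-06
turn left about tool z -0.36765244546208203
```

View pics/w1.png

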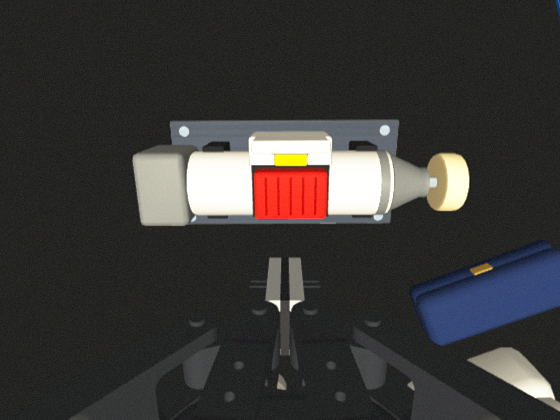

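The wrist view shows the polisher, with its wheel to the right, aligned with the jaws: red trigger around (290,193) and button at (291,160). I'll refine once from this view.

```bash
python3 - <<'E'
from h import *; from rig import eyes
c=eyes.capture("wrist")
y=np.radians(-24.4); X=np.array([np.cos(y),np.sin(y)]);Y=np.array([-np.sin(y),np.cos(y)])
for k,z in (("red",.094),("yellow",.1)):
    P=ray(c,blob(c,k,230,350,120,240),z)[:,:2]-[.5077,-.2309]
    a,b=P@X*1e3,P@Y*1e3; print(k,"x",a.min(),a.max(),"y",b.min(),b.max(), cv2.minAreaRect((P*1000).astype(np.float32)))
E
```

```text
red x -26.302126074851163 33.53639212397948 y -21.96690150791192 19.99247845649901 ((2.8611717224121094, -2.443714141845703), (41.82450866699219, 59.886348724365234), 65.3307113647461)
yellow x -8.217892757074184 15.731883845979262 y 23.317943430560053 31.930915825164345 ((14.851511001586914, 23.59711456298828), (8.501193046569824, 23.95003890991211), 65.33092498779297)
```

```bash
python3 -m handwheel '[[-1,0.002,0.005,0.0375,0,0,0],[-1,0,0,0.0375,0,0,0],[-1,0,0,0.0375,0,0,0],[-1,0,0,0.0375,0,0,0],[-1,0,0,0,0,0,0],[-1,0,0,0,0,0,0]]'; python3 st.py
python3 -m handwheel '[[-1,0,0,0.008,0,0,0],[-1,0,0,0.008,0,0,0],[-1,0,0,0.008,0,0,0],[-1,0,0,0.008,0,0,0],[-1,0,0,0.006,0,0,0],[-1,0,0,0,0,0,0],[-1,0,0,0,0,0,0],[-1,0,0,0,0,0,0]]'; python3 st.py
```

```text
clock: 2.43
position: [0.5098, -0.2321, 0.1326]
tool_rot: [-0.001, 0.842, 0.54, -0.001]
wrist_force: [-0.2, 0.1, 0.6]
width: -0.0004
clock 2.4333 tip in trigger frame mm [ 2.4 -0.2 16.6] to go tool axes share [ 0.0003 -0.0029  0.0207]
tool axes [[0.416, 0.909, -0.003], [0.909, -0.416, 0.001], [-0.001, -0.003, -1.0]] F xyz [-0.22 -0.03  0.58] w -0.0003803088411503293
turn left about tool z -0.21303022434357843
clock: 3.1
position: [0.5118, -0.233, 0.1041]
tool_rot: [0.001, 0.842, 0.54, 0.001]
wrist_force: [-0.0, 0.7, 7.7]
width: 0.0004
clock 3.1 tip in trigger frame mm [  4.6  -0.2 -11.9] to go tool axes share [ 0.0003 -0.0057 -0.0149]
tool axes [[0.417, 0.909, 0.003], [0.909, -0.417, -0.001], [0.0, 0.003, -1.0]] F xyz [-0.31  0.59  7.73] w 0.0003746757759990069
turn left about tool z -0.2154034763609774
```

```bash
python3 -m handwheel '[[-1,0,0,0.002,0,0,0],[-1,0,0,0,0,0,0],[-1,0,0,0,0,0,0]]'; python3 -m handwheel '[[-1,0,0,0.001,0,0,0],[-1,0,0,0,0,0,0],[-1,0,0,0,0,0,0]]'; python3 st.py
```

```text
clock: 3.35
position: [0.5118, -0.233, 0.1026]
tool_rot: [0.001, 0.842, 0.54, 0.001]
wrist_force: [0.5, -0.2, 8.0]
width: -0.0001
clock: 3.6
position: [0.5118, -0.233, 0.1021]
tool_rot: [0.001, 0.842, 0.54, 0.001]
wrist_force: [-0.7, 0.5, 10.1]
width: 0.0002
clock 3.6 tip in trigger frame mm [  4.7  -0.2 -13.9] to go tool axes share [ 0.0002 -0.0058 -0.0174]
tool axes [[0.416, 0.909, 0.003], [0.909, -0.416, -0.001], [-0.0, 0.004, -1.0]] F xyz [-0.84  0.14 10.08] w 0.00024192117083715551
turn left about tool z -0.21002300205196797
```

The force rise at -13.9 mm marks the hard stop, so the trigger is fully down. Now I slide towards +y.

```bash
for i in 1; do python3 -m handwheel '[[-1,0.004,0,0,0,0,0],[-1,0.004,0,0,0,0,0],[-1,0.004,0,0,0,0,0],[-1,0,0,0,0,0,0],[-1,0,0,0,0,0,0]]'; python3 st.py; python3 -m handwheel '[[-1,0.004,0,0,0,0,0],[-1,0.004,0,0,0,0,0],[-1,0,0,0,0,0,0],[-1,0,0,0,0,0,0]]'; python3 st.py; python3 -m handwheel '[[-1,0.0035,0,0,0,0,0],[-1,0,0,0,0,0,0],[-1,0,0,0,0,0,0]]'; python3 st.py; done
```

```text
clock: 4.02
position: [0.5143, -0.2275, 0.1021]
tool_rot: [0.003, 0.842, 0.539, -0.001]
wrist_force: [-1.6, -5.1, 11.3]
width: -0.0001
clock 4.0167 tip in trigger frame mm [  4.6   5.7 -13.9] to go tool axes share [-0.0072 -0.0057 -0.0174]
tool axes [[0.419, 0.908, 0.001], [0.908, -0.419, -0.006], [-0.005, 0.003, -1.0]] F xyz [ 0.69 -5.34 11.3 ] w -0.00011133065701372032
turn left about tool z -0.3619523518034219
clock: 4.35
position: [0.5169, -0.2218, 0.102]
tool_rot: [0.003, 0.842, 0.539, -0.001]
wrist_force: [-2.8, -5.8, 10.0]
width: -0.0
clock 4.35 tip in trigger frame mm [  4.7  12.  -14. ] to go tool axes share [-0.0151 -0.0057 -0.0174]
tool axes [[0.419, 0.908, 0.001], [0.908, -0.419, -0.006], [-0.005, 0.003, -1.0]] F xyz [-0.12 -6.41 10.03] w -2.0320524430421586e-05
turn left about tool z -0.36632533502794745
clock: 4.6
position: [0.5179, -0.2196, 0.102]
tool_rot: [0.003, 0.842, 0.539, -0.001]
wrist_force: [-2.7, -6.6, 10.5]
width: 0.0002
clock 4.6 tip in trigger frame mm [  4.7  14.4 -14. ] to go tool axes share [-0.0181 -0.0057 -0.0174]
tool axes [[0.419, 0.908, 0.0], [0.908, -0.419, -0.006], [-0.005, 0.003, -1.0]] F xyz [ 0.29 -7.14 10.53] w 0.0001816248774557512
turn left about tool z -0.3846145673821634
```

```bash
for i in 1; do python3 -m handwheel '[[-1,0.004,0,0,0,0,0],[-1,0,0,0,0,0,0],[-1,0,0,0,0,0,0]]'; python3 st.py|head -2|cut -c1-200;  python3 -m handwheel '[[-1,0.004,0,0,0,0,0],[-1,0,0,0,0,0,0],[-1,0,0,0,0,0,0]]'|grep force;python3 st.py|head -1|cut -c1-70; python3 -m handwheel '[[-1,0.003,0,0,0,0,0],[-1,0,0,0,0,0,0],[-1,0,0,0,0,0,0]]'|grep force; python3 st.py; done
python3 - <<'E'
from rig import eyes; import cv2
a=eyes.capture("wrist")["pixels"];b=eyes.capture("side")["pixels"]
o=cv2.hconcat([cv2.resize(a[100:400,130:430],(400,400)),cv2.resize(b[180:380,260:460],(400,400),interpolation=cv2.INTER_CUBIC)])
cv2.imwrite("pics/w2.png",o[:,:,::-1])
E
```

```text
clock: 4.85
position: [0.5192, -0.2167, 0.102]
tool_rot: [0.003, 0.842, 0.539, -0.002]
wrist_force: [-2.9, -5.4, 9.7]
width: 0.0002
clock 4.85 tip in trigger frame mm [  4.7  17.6 -14. ] to go tool axes share [-0.0221 -0.0056 -0.0174]
tool axes [[0.419, 0.908, 0.0], [0.908, -0.419, -0.006], [-0.005, 0.003, -1.0]] F xyz [-0.39 -6.15  9.67] w 0.00022908994974254332
wrist_force: [-3.3, -6.9, 11.0]
clock 5.1 tip in trigger frame mm [  4.6  20.2 -14. ] to go tool axes 
wrist_force: [-5.1, -10.6, 11.3]
clock 5.35 tip in trigger frame mm [  4.6  20.3 -14.1] to go tool axes share [-0.0256 -0.0055 -0.0174]
tool axes [[0.421, 0.907, -0.002], [0.907, -0.421, -0.009], [-0.009, 0.002, -1.0]] F xyz [ -0.25 -11.75  11.29] w 0.00010363338322635591
turn left about tool z -0.5037024989521642
```

View pics/w2.png

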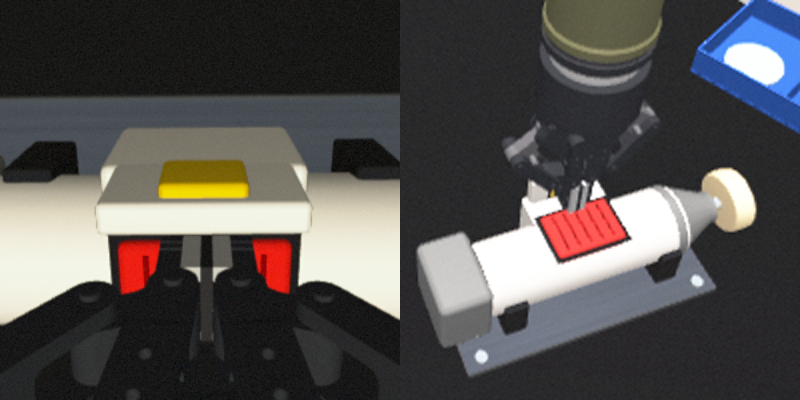

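The trigger is down. The tips are jammed against the button side at y=20.3 mm and the force has risen sharply. I'll check the yellow position numerically against the "out" reading (y 23–32 mm).

```bash
python3 - <<'E'
from h import *; from rig import eyes
y=np.radians(-24.4); X=np.array([np.cos(y),np.sin(y)]);Y=np.array([-np.sin(y),np.cos(y)])
for n,w in (("wrist",(200,400,100,300)),("top",(370,430,190,250))):
    c=eyes.capture(n)
    for z in (.1,):
        try: P=ray(c,blob(c,"yellow",*w),z)[:,:2]-[.5077,-.2309]
        except Exception as e: print(n,e); continue
        a,b=P@X*1e3,P@Y*1e3; print(n,len(P),"x",a.min(),a.max(),"y",b.min(),b.max(),"mean",b.mean())
    print(c["xyz"])
    cv2.imwrite(f"pics/{n}3.png",cv2.resize(c["pixels"][w[2]:w[3],w[0]:w[1],::-1],(600,600),interpolation=cv2.INTER_CUBIC))
E
```

```text
wrist 970 x -9.044923284636695 16.092963833576427 y 42.73924573798163 51.10272409419447 mean 45.5699490636263
[ 0.55207975 -0.14408992  0.22136034]
top 49 x -12.89783790684191 15.690328725166388 y 44.92526640781403 51.126755189571696 mean 47.90050857170394
[ 0.43483778 -0.01838843  0.86928584]
```

View pics/top3.png

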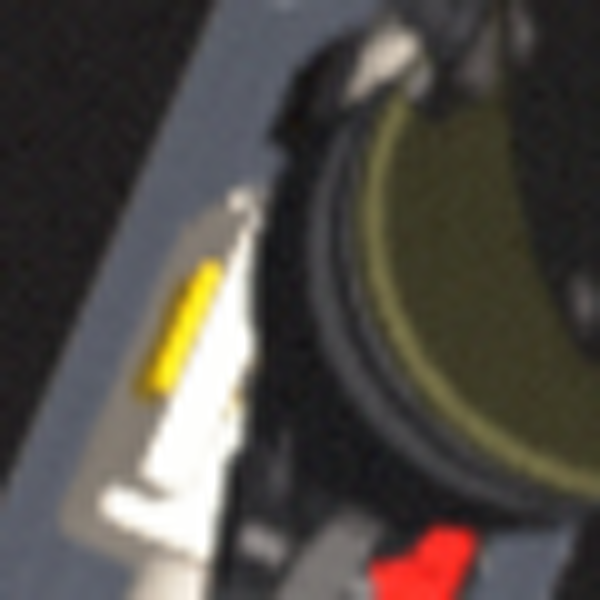

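The wrist camera is now behind the cheek. The yellow button sticks out the back by about 8 mm (y 43–51), where nothing showed before, so it is fully in. Now I ease up slowly, keeping the side pressure on.

```bash
python3 -m handwheel '[[-1,0,0,-0.001,0,0,0],[-1,0,0,-0.001,0,0,0],[-1,0,0,-0.001,0,0,0],[-1,0,0,-0.001,0,0,0],[-1,0,0,0,0,0,0],[-1,0,0,0,0,0,0]]'; python3 st.py|cut -c1-70;python3 -m handwheel '[[-1,0,0,-0.001,0,0,0],[-1,0,0,-0.001,0,0,0],[-1,0,0,-0.001,0,0,0],[-1,0,0,0,0,0,0],[-1,0,0,0,0,0,0]]'; python3 st.py|cut -c1-70; python3 -m handwheel '[[-1,0,0,-0.001,0,0,0],[-1,0,0,-0.001,0,0,0],[-1,0,0,-0.001,0,0,0],[-1,0,0,0,0,0,0],[-1,0,0,0,0,0,0]]'; python3 st.py
```

```text
clock: 6.05
position: [0.5203, -0.2141, 0.1044]
tool_rot: [0.003, 0.843, 0.538, -0.003]
wrist_force: [-3.3, -11.1, 4.8]
width: -0.0001
clock 6.05 tip in trigger frame mm [  4.6  20.3 -11.6] to go tool axes
tool axes [[0.421, 0.907, -0.002], [0.907, -0.421, -0.008], [-0.009, 0
turn left about tool z -0.5079809879626012
clock: 6.47
position: [0.5203, -0.2141, 0.1067]
tool_rot: [0.003, 0.843, 0.538, -0.003]
wrist_force: [-2.9, -11.2, 4.1]
width: -0.0002
clock 6.4667 tip in trigger frame mm [ 4.5 20.3 -9.3] to go tool axes 
tool axes [[0.421, 0.907, -0.002], [0.907, -0.421, -0.008], [-0.009, 0
turn left about tool z -0.5055201899563234
clock: 6.88
position: [0.5197, -0.2135, 0.108]
tool_rot: [0.002, 0.843, 0.538, -0.003]
wrist_force: [-1.1, -11.3, -4.8]
width: -0.0002
clock 6.8833 tip in trigger frame mm [ 3.8 20.6 -8. ] to go tool axes share [-0.0259 -0.0045 -0.0098]
tool axes [[0.421, 0.907, -0.004], [0.907, -0.421, -0.007], [-0.008, -0.0, -1.0]] F xyz [  3.62 -10.76  -4.79] w -0.00020777291658254478
turn left about tool z -0.4996240815252203
```

The vertical force has reversed, so the trigger stayed behind near -9 mm and the tips only drag on the button. I'll go a little higher, back off to -y, then straight up.

```bash
python3 -m handwheel '[[-1,0,0,-0.001,0,0,0],[-1,0,0,-0.001,0,0,0],[-1,-0.002,0,0,0,0,0],[-1,-0.002,0,0,0,0,0],[-1,-0.003,0,-0.001,0,0,0],[-1,-0.005,0,-0.001,0,0,0],[-1,0,0,0,0,0,0],[-1,0,0,0,0,0,0]]'; python3 st.py;python3 -m handwheel '[[-1,0,0,-0.01,0,0,0],[-1,0,0,-0.03,0,0,0],[-1,0,0,-0.05,0,0,0],[-1,0,0,-0.05,0,0,0],[-1,-0.05,0,0,0,0,0],[-1,-0.05,0,0,0,0,0],[-1,-0.05,0,0,0,0,0],[-1,0,0,0,0,0,0],[-1,0,0,0,0,0,0]]'; python3 st.py
python3 - <<'E'
from h import *; from rig import eyes
a=eyes.capture("top");b=eyes.capture("side");c=eyes.capture("wrist")
y=np.radians(-24.4); Y=np.array([-np.sin(y),np.cos(y)])
for n,p,w in (("top",a,(360,460,180,300)),("wrist",c,(0,560,0,420))):
    for k,z in (("red",.094),("red",.085),("yellow",.1)):
        P=ray(p,blob(p,k,*w),z)[:,:2]-[.5077,-.2309]; v=P@Y*1e3
        print(n,k,z,"y",v.min(),v.max(),np.round(cv2.minAreaRect((P*1000).astype(np.float32))[1],1))
o=cv2.hconcat([cv2.resize(a["pixels"][180:300,340:460],(400,400),interpolation=cv2.INTER_CUBIC),cv2.resize(b["pixels"][220:360,270:410],(400,400),interpolation=cv2.INTER_CUBIC)])
cv2.imwrite("pics/w4.png",o[:,:,::-1])
E
```

```text
clock: 7.55
position: [0.5185, -0.2157, 0.112]
tool_rot: [0.0, 0.841, 0.54, 0.001]
wrist_force: [-0.1, -0.5, 0.6]
width: -0.0003
clock 7.55 tip in trigger frame mm [ 3.6 18.3 -4. ] to go tool axes share [-0.0229 -0.0044 -0.005 ]
tool axes [[0.416, 0.909, 0.001], [0.909, -0.416, 0.001], [0.001, 0.001, -1.0]] F xyz [ 0.13 -0.51  0.55] w -0.0002851582057957463
turn left about tool z -0.17491438106524332
clock: 8.3
position: [0.4663, -0.3282, 0.2242]
tool_rot: [0.001, 0.843, 0.538, -0.001]
wrist_force: [0.5, 0.7, -0.5]
width: 0.0002
clock 8.3 tip in trigger frame mm [   2.5 -105.7  108.2] to go tool axes share [ 0.1323 -0.0045  0.135 ]
tool axes [[0.422, 0.907, -0.0], [0.907, -0.422, -0.002], [-0.002, 0.0, -1.0]] F xyz [ 0.14  0.82 -0.52] w 0.00020462430832390665
turn left about tool z -0.5408330229604835
top red 0.094 y -20.364903631235688 21.749917056112896 [42.1 59.6]
top red 0.085 y -22.49852198912639 20.105193718749092 [42.6 60.3]
top yellow 0.1 y 44.92526640781403 51.3620590633568 [ 5.7 28.8]
wrist red 0.094 y -23.29446175469519 14.923883864931332 [38.2 57.3]
wrist red 0.085 y -23.223511783432162 16.368424057321572 [39.5 59.4]
wrist yellow 0.1 y -28.43851651797894 13.277112473090927 [41.6 15. ]
```

View pics/w4.png

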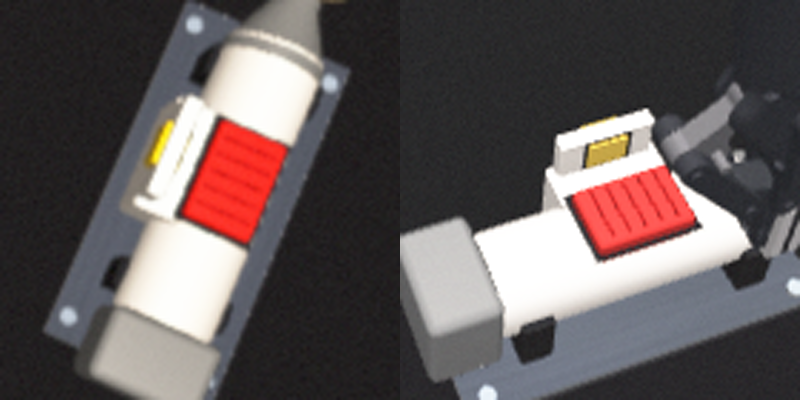

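With the arm clear, the button stays in: its back still protrudes at y 45–51 mm, the same as when pressed, and it is recessed in the side view. The trigger sits low in its frame. Handing in.

```bash
python3 -c "
from rig import robot
print(robot.sign_off())"
```

```text
the job is handed in; nothing more can be done
None
```

The polisher is locked on and the job is handed in, at about 8.5 s on the clock. No verdict was reported.

- **What I did:** I pressed the trigger to its hard stop with shut fingertips, then slid sideways to push the button until it stopped. I eased the trigger up with the button still pressed until the vertical force reversed as the tips passed about 9 mm down. Then I backed off and lifted clear.
- **Last checks:** With the arm clear, the button's back still stuck out of the cheek at 45–51 mm, the same as while pressed, so it was caught. The trigger looked lowered in its frame, and its size in the wrist view fits about 9 mm down better than released. Wrist force was near zero. The robot never went near the drill, but I took no separate reading of its trigger.
- **Disagreements:** I ignored the first side-view measurement of the trigger because the ribs split the red area. The top and wrist views differed by about 3–4 mm along the trigger, so I aimed close to the wrist figure. The final wrist reading of the yellow button was unusable because it didn't isolate the button, so I relied on the top and side views. The top view alone can't tell a released trigger from a lowered one.

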